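Load a battery module up the ramp into its pack bay

ROBOT

A 7-joint arm with a two-finger parallel gripper is mounted at the origin on the work surface. World frame = base frame: x ahead of the robot, y to its left, z up, the work surface at z = 0. Lengths are in m, angles in rad, forces in N, time in s.
With the tool pointing down it reaches from about 0.35 to 0.9 m from the base axis. Payload 8.1 kg.
Tool frame: the origin (TCP) lies between the finger pads; the fingertips stand 22 mm ahead of it and the grasp point (between the pads) lies 3 mm ahead of it (tip_reach is the distance from the TCP to the fingertips, in m); z points along the fingers, y is the line along which they close (so a half turn about z gives the same grasp; the last joint's range is limited). The gripper opens to 92 mm and grips with 3 to 60 N. Pads are 19 mm wide; open, the fingers measure 130 mm over their backs; the gripper's body (75 mm by 190 mm) begins 47 mm behind the grasp point.
Start: joints at [1.103, 0.434, 0.025, 1.573, -0.012, 1.134, -0.075], TCP at [0.223, -0.584, 0.217] pointing down, gripper open.
Joint ranges: [-2.62, 2.62], [-0.44, 2.09], [-1.27, 1.32], [0.08, 2.57], [-1.32, 4.46], [0.12, 2], [-2.74, 2.74]. Speed limits (rad/s): [2.22, 2.22, 3.01, 3.01, 3.14, 3.14, 3.14].

INTERFACE

Orientations are given as a unit quaternion [w, x, y, z].
In Python, from workcell import * gives the robot as it stands.
- The arm moves only by the shell command python3 -m inch 'ROWS' [FORCE]. ROWS is JSON, a list that holds one entry, the list of rows, each a list of 7 numbers: the shift along the world's x, y, z in cm, then the turn, a rotation vector about the world's x, y, z in degrees, then the opening, from 0 (shut) to 1 (fully open). A call has exactly 8 rows; each row is the pose to reach, as a shift and turn from the pose commanded when the call began; what a row does not reach only later rows make up. A row lasts 1/8 s, in which the tool goes at most 62.5 mm and 10.7 degrees, less where a joint would pass 70% of its speed; a pose out of reach is approached as far as the arm can. A call with a gripper value outside its range is refused whole. The fingers move at their own pace and stop on an object; FORCE is the grip in N (left out, the last holds). Time passes only in rows, so rows that repeat a pose let the fingers close, or fill a call up. It gives the time, the measured TCP pose, the force, the opening and the grip force at its end, in the units of the state.
- state(): the state, without advancing time (a new reading comes with each control period).
- get_image(name): name is "scene" or "side" or "wrist"; returns a dict with "color" (384x512x3 uint8, red, green, blue), "intrinsics" (3x3 intrinsics, pixels), "xyz" and "orientation" of the camera in the world. Camera axes: x right, y up, looking along -z (the intrinsics and any distortion apply to the point x, -y, -z); pixel columns grow to the right and rows downward; lengths in m; the calibration is good to about 2 mm. A picture is of the moment at which its call begins. There is no depth.
- hand_in(): hands the job in; it is judged then, once.
The state is a dict: "time": time; "joints": joint angles; "joint_vel": joint speeds; "tau": joint torques, N m; "tool_pos": TCP position; "orientation": TCP orientation; "contact_force": force on the tool from outside, world axes, zero at the start; "moment": the same for the moment, N m; "gripper_width": opening from 0.0 (shut) to 1.0 (fully open); "finger_force": force on a finger pad.
Only numpy, scipy, OpenCV 4.12 (cv2) and the standard library are available. Lean on these libraries where they do the work, as an engineer would, in place of code of your own. Each camera call takes 0.05 s, during which the arm holds its last target. There are 200 camera calls.

TASK

Slide the loose battery module up the dark steel ramp and over the lip, so that it drops flat into the empty bay of the battery pack. Then press it home against the sprung copper contact pad at the end of the bay, firmly but gently: about 8 newtons on the pad for about a second, and never as much as 16. Let go and leave the module lying in the bay, still touching the pad, with everything else on the bench left where it is.

Things in the scene. Friction and masses are not known exactly. Their poses are not given: they have to be found in the camera images.
- module: Loose battery module: black block 90 (own x) x 100 (own y) x 50 mm high, 0.45-0.75 kg, 4 x 4 steel cell tops flush on top; too wide to grasp, so push it. Origin: centre of underside, z up, x its front, first up the ramp (ends alike). Starts flat on the table before the ramp, up to 35 mm off its axis, up to 0.3 rad askew. Sliding it takes 2-5 N on the level, up to 8 N on the ramp.
- pack: Grey battery pack tray, fixed. Origin at table height on the empty bay's centre line, under the lip's inner edge; x = loading direction, ramp to bay; y left of it; z up. In its frame (mm): lip 10 high from x = -10 to 0, across the whole width; behind it the bay. A second bay on the left, y = 65 to 185, is filled with a fixed module of the same look, top 54 high.
- ramp_foot (a point): Middle of the foot of the dark steel ramp, at table height, 98 mm before the pack's origin; axes as the pack's. The ramp is 112 mm wide and rises 10 mm over 88 mm to the lip. It has no sides until 33 mm before the pack's origin, where the flared ends of the guide rails begin, 118 mm apart.
- bay_floor (a point): Point on the empty bay's floor, on its centre line, 50 mm beyond the lip's inner edge (pack origin), 4 mm above the table; axes as the pack's. The floor lies 6 mm lower than the lip, so the module drops behind it. Dark guide rails 22 mm high (above the table) flank the bay from the lip on, inner faces 53 mm either side of the centre line: 3 mm clearance to the module.
- contact: Contact block, fixed at the bay's far end: grey housing 34 x 70 x 46 mm. Origin on the bay floor, middle of its front face, 138 mm beyond the pack's origin; axes as the pack's. A sprung copper pad (46 mm wide, 8 to 38 mm above the bay floor) sticks out 14 to 38 mm from its front, differently set every time, not measured: the module meets it 10 to 34 mm after dropping behind the lip.
- contact_top (a point): Middle of the upper front edge of the contact block's housing, 46 mm above the bay floor. The pad's spring starts at 1.5 N and adds 2.2 N per mm: 14.7 N at full travel, 6 mm, then a hard stop. Damping adds 90 N per m/s, so press at 20 mm/s or less. Felt at the tool, this comes on top of the module's sliding friction. On release the pad follows the module back a few mm and stays in touch.
- cell0: A spare battery cell, steel cylinder 33 mm across, 60 mm high, standing on the table to the left of the ramp (y of the pack). Origin at its underside. Bystander: leave it.
- cell1: A like spare cell standing to the right of the ramp. Bystander: leave it.
- busbar: An orange plastic busbar cover 70 by 22 by 8 mm lying on top of the filled bay's module. Bystander.
- driver: A screwdriver 200 mm long lying on the table. Bystander.
- tape: A roll of tape 100 mm across, 24 mm high, lying flat. Bystander.
- mug: A white mug 76 mm across, 90 mm high. Bystander.
There are look-alikes about, which are no part of the job. Leave any purple look-alike of the module alone.

How it is judged:
By the outcome, as a careful person would: the job done as asked, in the order asked, and still so for the second after the job is handed in, with the robot touching nothing.
It also fails if it takes over 72 s, if anything falls off the work surface, if the arm or the gripper's body presses on something with over 40 N, if the wrist force passes 120 N, or if a joint passes its speed limit or range.

## Working session

There is one attempt and no reset: what is moved stays moved. The work goes in short steps, Python scripts to look and compute and a shell command to move; the robot and the scene stay as the last step left them, time stands still between calls to the robot, and variables do not carry over. Pictures are saved under pics/ and viewed, at most 13 in all, crops included, and the job is handed in when it is done.

```bash
ls; mkdir -p pics
python3 - <<'E'
from workcell import *
import cv2,numpy as np
for n in ("scene","side"):
    d=get_image(n); cv2.imwrite(f"pics/{n}0.png",d["color"][:,:,::-1]); print(n,d["intrinsics"],d["xyz"],d["orientation"],d.keys())
    np.savez(f"{n}0.npz",**{k:v for k,v in d.items()})
s=state(); print(s)
E
```

```text
pics
scene [[421.9919934    0.         257.3231224 ]
 [  0.         421.9919934  197.20236932]
 [  0.           0.           1.        ]] [ 1.04652892 -0.81800653  0.78716393] [0.86264492 0.43165339 0.12613006 0.23153896] dict_keys(['color', 'intrinsics', 'xyz', 'orientation'])
side [[403.56816345   0.         257.82911733]
 [  0.         403.56816345 183.0185104 ]
 [  0.           0.           1.        ]] [-0.08426463  0.71688053  0.61272794] [-0.30609974 -0.17763144  0.47051812  0.80830855] dict_keys(['color', 'intrinsics', 'xyz', 'orientation'])
{'time': 0.1, 'joints': array([ 1.10343396,  0.43515495,  0.02496454,  1.57399284, -0.01160405,
        1.13400398, -0.07510711]), 'joint_vel': array([ 4.63326782e-04, -9.12496571e-04,  5.35618446e-04,  1.33685905e-04,
       -9.90236193e-05, -4.46662440e-04, -1.66545902e-03]), 'tau': array([ 2.83822221e-03, -6.69133902e+01,  9.87778567e-01, -3.15149581e+01,
       -6.05756859e-02,  3.74407461e-02,  3.61303682e-05]), 'tool_pos': array([ 0.2227433 , -0.58345948,  0.21642746]), 'orientation': array([-6.81773040e-04,  9.83420693e-01,  1.81337367e-01, -1.87435868e-04]), 'contact_force': array([-0.61272678, -0.10437289,  0.45307478]), 'moment': array([ 0.02660603, -0.06609416, -0.0592058 ]), 'finger_force': 0.0, 'gripper_width': 0.9977667965993653}
```

View pics/scene0.png

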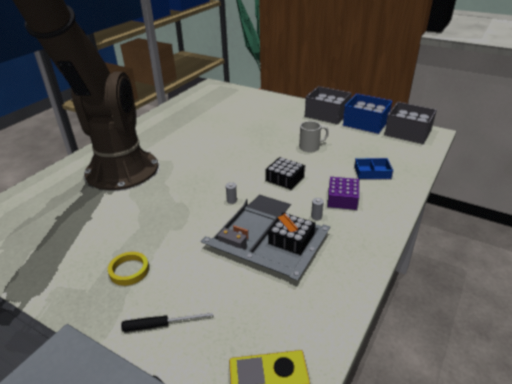

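View pics/side0.png

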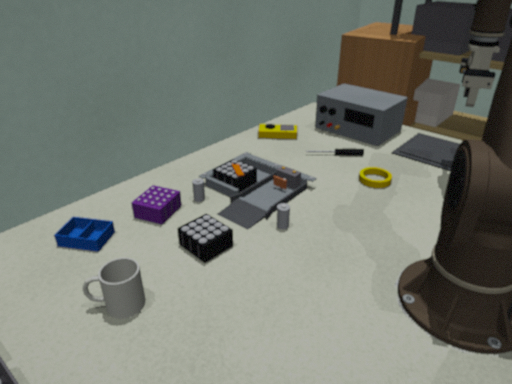

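Scene view: the loose black module is at (286,172), the purple look-alike at (343,192), the fixed filled-bay module at (292,232), the ramp at (270,206) and the contact at (235,233). In the side view the module is at (206,237), purple is at (157,204) and the ramp foot is near (240,215). The black 4x4 block standing free before the ramp fits the description; purple is excluded and the other black one sits in the tray. I'll confirm in enlarged crops.

Run:
```python
import cv2
a=cv2.imread("pics/scene0.png")[150:285,195:345]; cv2.imwrite("pics/sc_c.png",cv2.resize(a,None,fx=4.4,fy=4.4,interpolation=cv2.INTER_CUBIC)[:594])
a=cv2.imread("pics/side0.png")[145:265,165:325]; cv2.imwrite("pics/si_c.png",cv2.resize(a,None,fx=5,fy=5,interpolation=cv2.INTER_CUBIC))
```

```text
(no output)
```

View pics/sc_c.png

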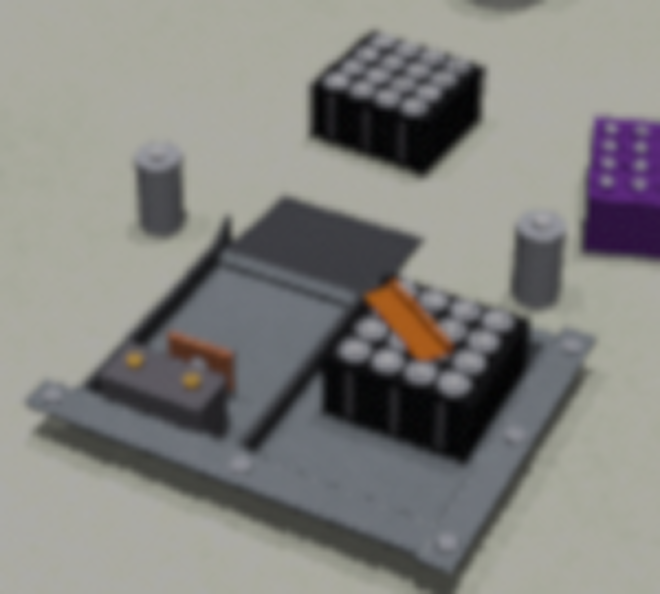

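View pics/si_c.png

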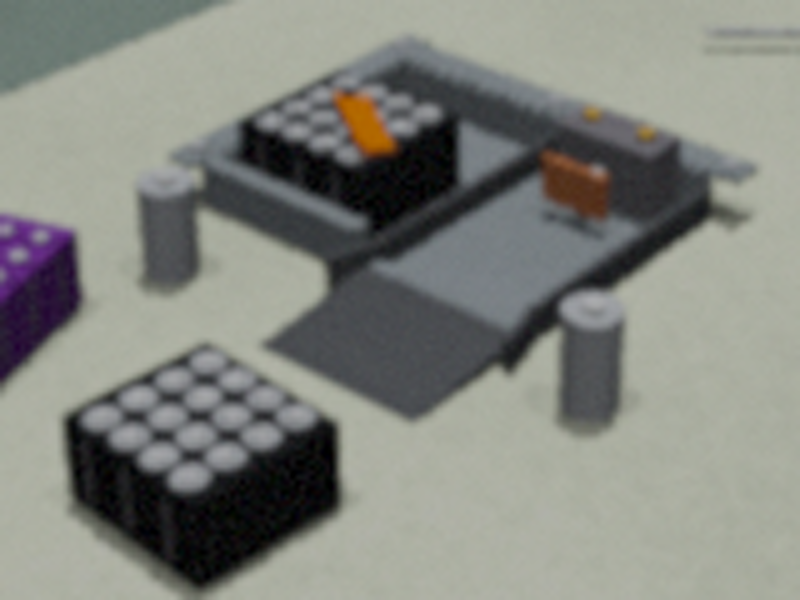

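The crops confirm the black 4x4 block standing free before the ramp as the module. Next I triangulate the corners from both views.

```bash
cat > h.py <<'E'
import numpy as np
from scipy.spatial.transform import Rotation as R
D={n:dict(np.load(f"{n}0.npz")) for n in("scene","side")}
def ray(d,p):
    K=d["intrinsics"];v=np.linalg.solve(K,[p[0],p[1],1.]);q=d["orientation"]
    v=R.from_quat([q[1],q[2],q[3],q[0]]).apply([v[0],-v[1],-v[2]]);return d["xyz"],v/np.linalg.norm(v)
def tri(*obs):
    A=0;b=0
    for d,p in obs:
        o,v=ray(d,p);M=np.eye(3)-np.outer(v,v);A=A+M;b=b+M@o
    x=np.linalg.solve(A,b)
    return x,max(np.linalg.norm((np.eye(3)-np.outer(ray(d,p)[1],ray(d,p)[1]))@(x-d["xyz"])) for d,p in obs)
def onz(d,p,z):
    o,v=ray(d,p);return o+v*(z-o[2])/v[2]
E
python3 - <<'E'
from h import *
np.set_printoptions(precision=1,suppress=True)
S=lambda p:(D["scene"],(p[0]/4.4+195-.4,p[1]/4.4+150-.4)); T=lambda p:(D["side"],(p[0]/5+165-.4,p[1]/5+145-.4))
pts=dict(rfR=((285,197),(412,418)),rfL=((424,240),(265,347)),
mA=((337,80),(300,417)),mB=((385,38),(189,478)),mC=((461,65),(103,418)),mD=((414,106),(209,361)),
fA=((354,350),(428,112)),fB=((453,384),(350,88)),fC=((499,320),(270,120)),
mtA=((312,85),(338,425)),mtB=((375,32),(200,500)),mtC=((483,68),(68,418)),mtD=((425,115),(208,345)),
scr1=((135,357),(648,132)),scr2=((191,378),(592,113)),cell0=((539,222),(165,183)),cell1=((160,155),(593,303)))
hz=dict(r=0,m=50,f=54,s=50,c=60)
for k,(a,b) in pts.items():
    x,e=tri(S(a),T(b)); z=hz[k[0]]/1e3
    print(k,x*1e3,"res %.1f"%(e*1e3),onz(*S(a),z)[:2]*1e3,onz(*T(b),z)[:2]*1e3)
E
```

```text
rfR [493.5 104.    1.1] res 0.0 [492.7 105.2] [494.4 102.9]
rfL [601.  107.8  -0.7] res 1.9 [602.6 108.7] [598.2 107.9]
mA [487.6 188.7  50.9] res 1.2 [487.7 191. ] [487.3 187.4]
mB [491.4 255.6  52. ] res 1.8 [490.9 260.3] [491.5 253.4]
mC [557.7 250.6  50.7] res 1.9 [558.2 253.6] [556.3 249.5]
mD [553.4 185.5  51.1] res 0.5 [552.9 187.5] [554.2 184.3]
fA [646.1 -75.   56. ] res 0.8 [645.6 -72.3] [648.  -78.2]
fB [709.1 -71.   53. ] res 1.8 [710.7 -70.5] [705.7 -70.1]
fC [709.9  -6.   55.4] res 0.2 [709.4  -4.3] [711.7  -7.9]
mtA [472.6 178.3  47.8] res 1.0 [475.  176.2] [469.4 180. ]
mtB [478.7 261.7  50. ] res 2.7 [480.1 264.4] [475.9 260.7]
mtC [572.3 259.2  48. ] res 1.2 [574.2 257.7] [568.6 260.4]
mtD [565.1 177.2  51.5] res 1.7 [565.1 180.9] [565.  175.2]
scr1 [ 533.6 -143.7   54.6] res 1.3 [ 531.4 -138.7] [ 537.7 -151.7]
scr2 [ 573.5 -142.2   54.2] res 0.5 [ 571.2 -138. ] [ 578.  -148.9]
cell0 [692.5  91.4  59.8] res 0.3 [692.8  91.5] [691.9  91.5]
cell1 [435.7  32.7  61.5] res 1.2 [435.4  35.2] [436.1  30.2]
```

```bash
python3 -m inch '[[[2.5,5.5,0,0,0,-3,0.4],[5,11,0,0,0,-6,0.4],[7.5,16.5,0,0,0,-9,0.4],[10,22,0,0,0,-12,0.4],[12.5,27.5,0,0,0,-15,0.4],[15,33,0,0,0,-18,0.4],[17.5,38.5,0,0,0,-19.3,0.4],[20,44,0,0,0,-19.3,0.4]]]'
python3 -c "
from h import *
print(tri((D['scene'],(309,127)),(D['side'],(121,268))), onz(D['scene'],(309,127),.09),onz(D['side'],(121,268),.09))"
```

```text
time: 1.1
tool_pos: [0.4233, -0.1421, 0.2172]
orientation: [0.0, 1.0, 0.014, 0.0]
contact_force: [0.6, -0.9, -0.3]
gripper_width: 0.401
finger_force: 0.0
(array([0.50335912, 0.44493139, 0.08691177]), np.float64(0.0020435636175474203)) [0.50512203 0.43648571 0.09      ] [0.50237397 0.4471634  0.09      ]
```

```bash
python3 -m inch '[[[0,6,0,0,0,0,0.4],[0,12,0,0,0,0,0.4],[0.5,18,0,0,0,0,0.4],[1,24,0,0,0,0,0.4],[1.2,30,-2,0,0,0,0.4],[1.2,34,-6,0,0,0,0.4],[1.2,36.2,-10,0,0,0,0.4],[1.2,36.2,-14,0,0,0,0.4]]]'
python3 -m inch '[[[0,0,-1.7,0,0,0,0.4],[0,0,-2.7,0,0,0,0.4],[0.5,0,-2.7,0,0,0,0.4],[1,0,-2.7,0,0,0,0.4],[1.3,0,-2.7,0,0,0,0.4],[1.6,0,-2.7,0,0,0,0.4],[1.9,0,-2.7,0,0,0,0.4],[2.2,0,-2.7,0,0,0,0.4]]]'
```

```text
time: 2.1
tool_pos: [0.4345, 0.2205, 0.0758]
orientation: [-0.001, 1.0, 0.016, -0.0]
contact_force: [0.7, -1.2, -0.8]
gripper_width: 0.397
finger_force: 0.0
time: 3.1
tool_pos: [0.4571, 0.2181, 0.0502]
orientation: [-0.0, 1.0, 0.014, 0.0]
contact_force: [-0.7, 0.3, -0.5]
gripper_width: 0.401
finger_force: 0.0
```

```bash
python3 -m inch '[[[0.3,0,0,0,0,0,0.4],[0.6,0,0,0,0,0,0.4],[0.9,0,0,0,0,0,0.4],[1.2,0,0,0,0,0,0.4],[1.5,0,0,0,0,0,0.4],[1.8,0,0,0,0,0,0.4],[2.1,0,0,0,0,0,0.4],[2.3,0,0,0,0,0,0.4]]]'
cat > cells.py <<'E'
import cv2,sys
from workcell import get_image
from h import *
def cells(name,win,fn=None):
    d=get_image(name); c=d["color"]; x0,y0,x1,y1=win
    if fn: cv2.imwrite(fn,cv2.resize(np.ascontiguousarray(c[y0:y1,x0:x1,::-1]),None,fx=5,fy=5,interpolation=cv2.INTER_CUBIC)[:600,:800])
    return d
E
python3 - <<'E'
from cells import *
a=cells("scene",(230,140,350,240),"pics/a.png");b=cells("side",(165,175,285,275),"pics/b.png")
cv2.imwrite("pics/ab.png",cv2.resize(np.hstack([cv2.imread("pics/a.png"),cv2.imread("pics/b.png")]),(800,333),interpolation=cv2.INTER_AREA))
E
```

```text
time: 4.1
tool_pos: [0.4802, 0.2181, 0.0501]
orientation: [0.0, 1.0, 0.014, 0.0]
contact_force: [-0.2, -0.7, 0.1]
gripper_width: 0.402
finger_force: 0.0
```

View pics/ab.png

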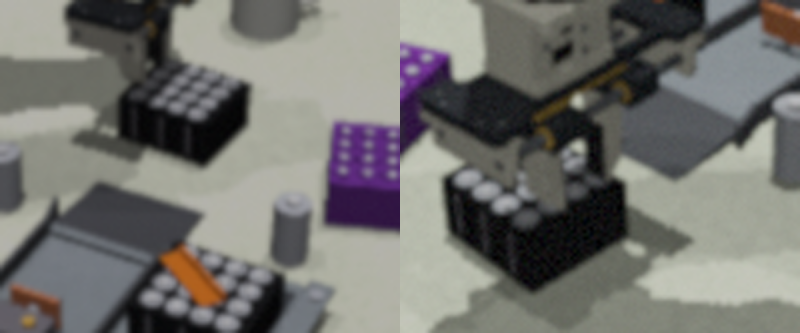

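The gripper is beside the module. Scene half: module cells at left (133,93), front (194,113), right (238,87).

```bash
python3 - <<'E'
from h import *
np.set_printoptions(precision=1,suppress=True)
f=lambda p:onz(D["scene"],(p[0]/3.333+230-.4,p[1]/3.333+140-.4),.05)[:2]*1e3
for k,p in dict(cA=(136,93),cD=(195,112),cC=(236,85),tA=(121,97),tD=(207,125),tC=(248,87)).items(): print(k,f(p))
E
python3 -m inch '[[[0.2,0,0,0,0,0,0.4],[0.4,0,0,0,0,0,0.4],[0.6,0,0,0,0,0,0.4],[0.6,0,0,0,0,0,0.4],[0.6,0,0,0,0,0,0.4],[0.6,0,0,0,0,0,0.4],[0.6,0,0,0,0,0,0.4],[0.6,0,0,0,0,0,0.4]]]'
```

```text
cA [484.6 191.2]
cD [550.  189.1]
cC [563.1 251.2]
tA [475.4 177.9]
tD [570.  174.8]
tC [574.9 253.5]
time: 5.2
tool_pos: [0.486, 0.2181, 0.0501]
orientation: [0.0, 1.0, 0.014, 0.0]
contact_force: [0.6, 0.2, 0.0]
gripper_width: 0.397
finger_force: 0.0
```

Run:
```python
from cells import *
from workcell import state
d=cells("side",(165,165,285,265),"pics/c.png");e=cells("scene",(230,140,350,240),"pics/d.png")
cv2.imwrite("pics/cd.png",cv2.resize(np.hstack([cv2.imread("pics/d.png"),cv2.imread("pics/c.png")]),(800,333),interpolation=cv2.INTER_AREA))
def proj(d,X):
    q=d["orientation"];v=R.from_quat([q[1],q[2],q[3],q[0]]).inv().apply(np.array(X)-d["xyz"]);v=d["intrinsics"]@np.array([v[0],-v[1],-v[2]]);return v[:2]/v[2]
for X in [(.486,.218+.028,.028),(.486,.218-.028,.028),(.486,.218+.028,.1)]:
    print((proj(d,X)-[165,165])*3.333+[400,0],(proj(e,X)-[230,140])*3.333)
print(state())
```

```text
[540.21629511 274.56658968] [162.32644815  84.80816933]
[598.56747235 237.40729944] [135.2558178  111.58678328]
[533.53769168 188.3763132 ] [163.24439779  22.28864921]
{'time': 5.3, 'joints': array([-0.23441961,  0.52486894, -0.39089475,  1.95089146,  0.29352329,
        0.72083485, -2.34320833]), 'joint_vel': array([ 0.00189899, -0.000578  ,  0.00186671,  0.00185411, -0.00043238,
        0.00089529,  0.00042915]), 'tau': array([-1.00209691e-03, -6.20241666e+01, -5.45838833e+00, -2.20526057e+01,
        3.09639168e-02, -8.15663603e-02, -5.35866570e-05]), 'tool_pos': array([0.4859257 , 0.21809552, 0.05014536]), 'orientation': array([ 3.13741524e-05,  9.99902900e-01,  1.39351992e-02, -1.89874882e-05]), 'contact_force': array([-0.27448052, -0.22369625,  0.91659234]), 'moment': array([0.01402534, 0.00296477, 0.00086364]), 'finger_force': 0.0, 'gripper_width': 0.40048438642876544}
```

View pics/cd.png

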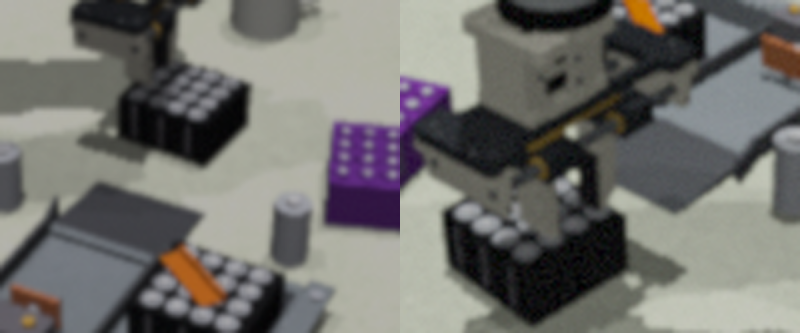

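Run:
```python
import workcell
print([n for n in dir(workcell) if not n.startswith('__')], getattr(workcell,'tip_reach',None))
from h import *
import numpy as np
np.set_printoptions(precision=1,suppress=True)
# near finger tip (module-side), side view crop pixel (542,237): intersect with plane y=.246 (finger y) 
d=D["side"]
for px in [(525,232),(545,240),(562,225)]:
    o,v=ray(d,((px[0]-400)/3.333+165-.4,px[1]/3.333+165-.4))
    t=(.486-o[0])/v[0]; print((o+t*v)*1e3)
```

```text
['IKError', 'get_image', 'hand_in', 'state', 'tip_reach'] 0.022
[486.  257.2  71.7]
[486.  240.6  55.6]
[486.  224.6  59.3]
```

Run:
```python
from workcell import *
import cv2,numpy as np
w=get_image("wrist");s=get_image("side")["color"];c=get_image("scene")["color"]
print(w["xyz"],w["orientation"],w["intrinsics"][0])
r=lambda a,W,H:cv2.resize(np.ascontiguousarray(a[:,:,::-1]),(W,H),interpolation=cv2.INTER_CUBIC)
top=np.hstack([r(s[190:265,175:265],400,333),r(c[130:205,230:320],400,333)])
out=np.vstack([top,np.hstack([r(w["color"],356,267),np.zeros((267,444,3),np.uint8)])]);cv2.imwrite("pics/e.png",out)
```

```text
[0.56891043 0.22092144 0.21864998] [ 0.70797064 -0.11106047  0.10753776 -0.68911448] [304.04737361   0.         259.54461628]
```

View pics/e.png

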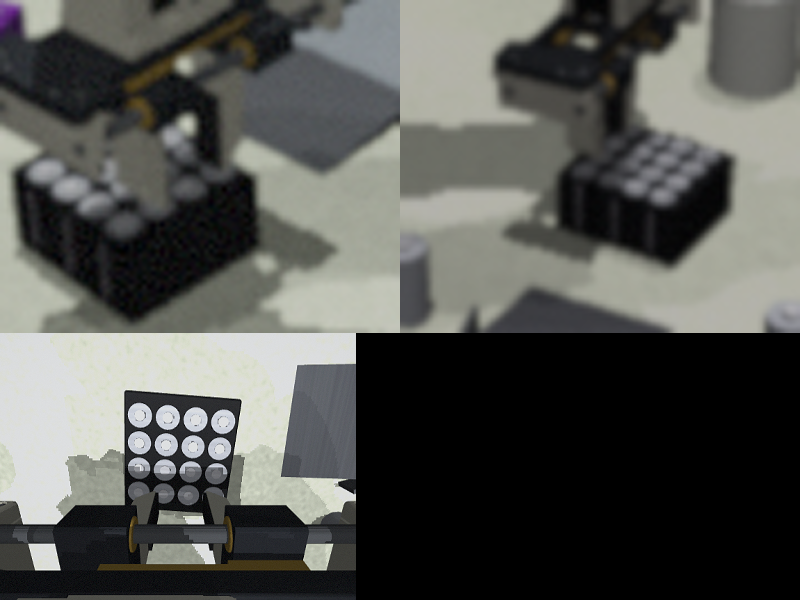

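The views show the fingertips hanging just above the module's near edge. They are really about 30 mm higher than the reported TCP says, and nothing is touched. I'll back off and find the table by touch.

```bash
python3 -m inch '[[[-2.5,0,0.5,0,0,0,0.4],[-5,0,0.5,0,0,0,0.4],[-5.2,0,0,0,0,0,0.4],[-5.2,0,-0.5,0,0,0,0.4],[-5.2,0,-1,0,0,0,0.4],[-5.2,0,-1.4,0,0,0,0.4],[-5.2,0,-1.7,0,0,0,0.4],[-5.2,0,-2,0,0,0,0.4]]]'
python3 - <<'E'
from workcell import *
import cv2,numpy as np
s=get_image("side")["color"];c=get_image("scene")["color"]
r=lambda a,W,H:cv2.resize(np.ascontiguousarray(a[:,:,::-1]),(W,H),interpolation=cv2.INTER_CUBIC)
cv2.imwrite("pics/f.png",np.hstack([r(s[190:280,175:265],400,400),r(c[130:220,230:320],400,400)]))
E
```

```text
time: 6.45
tool_pos: [0.4341, 0.2181, 0.0299]
orientation: [0.0, 1.0, 0.014, -0.0]
contact_force: [0.3, -0.2, 1.1]
gripper_width: 0.4
finger_force: 0.0
```

View pics/f.png

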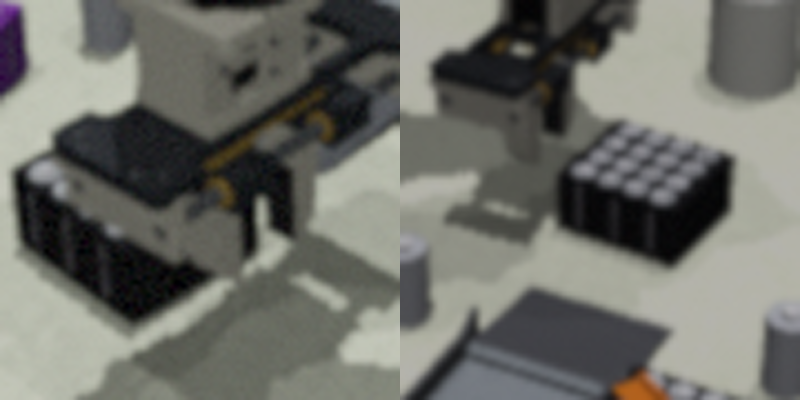

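```bash
python3 - <<'E'
from h import *
S=lambda p:(D["scene"],(p[0]/4.444+230-.4,p[1]/4.444+130-.4));T=lambda p:(D["side"],(p[0]/4.444+175-.4,p[1]/4.444+190-.4))
for a,b in [((128,160),(298,235)),((122,155),(293,237))]: print(tri(S(a),T(b)))
E
python3 -m inch '[[[0,0,-0.5,0,0,0,0.4],[0,0,-1,0,0,0,0.4],[0,0,-1.2,0,0,0,0.4],[0,0,-1.4,0,0,0,0.4],[0,0,-1.4,0,0,0,0.4],[0,0,-1.4,0,0,0,0.4],[0,0,-1.4,0,0,0,0.4],[0,0,-1.4,0,0,0,0.4]]]'
```

```text
(array([0.43316831, 0.19293541, 0.03941539]), np.float64(0.004577206792998135))
(array([0.42934903, 0.19639001, 0.04146587]), np.float64(0.0016147658898917965))
time: 7.55
tool_pos: [0.434, 0.2181, 0.0162]
orientation: [0.0, 1.0, 0.014, 0.0]
contact_force: [-0.5, -0.0, 0.0]
gripper_width: 0.4
finger_force: 0.0
```

Confirmed: the true tip height is about the reported z + 10 mm, while x and y agree. The tips are now about 26 mm above the table, a good pushing height, so I push sideways now.

```bash
python3 -m inch '[[[0.6,0,0,0,0,0,0.4],[1.2,0,0,0,0,0,0.4],[1.8,0,0,0,0,0,0.4],[2.2,0,0,0,0,0,0.4],[2.6,0,0,0,0,0,0.4],[3,0,0,0,0,0,0.4],[3.4,0,0,0,0,0,0.4],[3.8,0,0,0,0,0,0.4]]]'
python3 -m inch '[[[0.2,0,0,0,0,0,0.4],[0.4,0,0,0,0,0,0.4],[0.6,0,0,0,0,0,0.4],[0.8,0,0,0,0,0,0.4],[1.0,0,0,0,0,0,0.4],[1.15,0,0,0,0,0,0.4],[1.3,0,0,0,0,0,0.4],[1.3,0,0,0,0,0,0.4]]]'
python3 - <<'E'
from workcell import *
import cv2,numpy as np
from h import *
d=get_image("wrist");cv2.imwrite("pics/w.png",d["color"][:,:,::-1]);np.savez("wrist0.npz",**d)
c=get_image("scene")["color"]
r=lambda a,W,H:cv2.resize(np.ascontiguousarray(a[:,:,::-1]),(W,H),interpolation=cv2.INTER_CUBIC)
cv2.imwrite("pics/g.png",np.vstack([r(c[140:210,235:375],800,400)[:, :],r(d["color"],267,200).repeat(1,0) if 0 else np.hstack([r(d["color"],267,200),np.zeros((200,533,3),np.uint8)])]))
E
```

```text
time: 8.55
tool_pos: [0.4721, 0.2182, 0.016]
orientation: [-0.0, 1.0, 0.014, -0.0]
contact_force: [-2.5, -0.5, -2.8]
gripper_width: 0.398
finger_force: 1.0
time: 9.55
tool_pos: [0.4853, 0.2181, 0.0162]
orientation: [-0.0, 1.0, 0.014, 0.0]
contact_force: [-1.4, -0.2, -0.6]
gripper_width: 0.397
finger_force: 0.5
```

View pics/g.png

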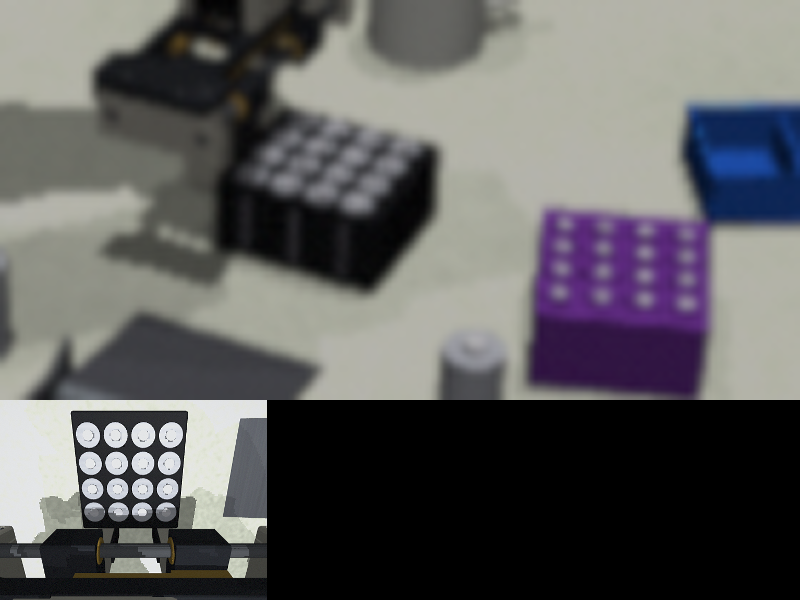

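The module is square to the fingers. Scene crop cells: D (358,203), C (405,148), A (258,176).

Run:
```python
from h import *
np.set_printoptions(precision=1,suppress=True)
f=lambda p:onz(D["scene"],(p[0]/5.714+235-.4,p[1]/5.714+140-.4),.05)[:2]*1e3
for k,p in dict(cA=(254,176),cD=(358,203),cC=(405,148),tA=(224,182),tD=(372,222),tC=(437,150)).items(): print(k,f(p))
```

```text
cA [517.2 189.6]
cD [580.2 193.3]
cC [578.5 257. ]
tA [505.5 176. ]
tD [595.1 180.2]
tC [595.3 263.8]
```

```bash
python3 -m inch '[[[-1.5,0,0,0,0,0,0.4],[-3,0,3,0,0,0,0.4],[-3,0,8,0,0,10,0.4],[-3,2,12,0,0,20,0.5],[-1,4,12,0,0,30,0.5],[1,6,12,0,0,40,0.5],[3,8,12,0,0,50,0.5],[5,8.7,12,0,0,60,0.5]]]'
python3 -m inch '[[[1.3,0,0,0,0,10,0.5],[1.3,0,0,0,0,20,0.5],[1.3,0,0,0,0,30,0.5],[1.3,0,-4,0,0,30,0.5],[1.3,0,-8,0,0,30,0.5],[1.3,0,-11,0,0,30,0.5],[1.3,0,-12,0,0,30,0.5],[1.3,0,-12,0,0,30,0.5]]]'
```

```text
time: 10.65
tool_pos: [0.5344, 0.3069, 0.1363]
orientation: [-0.0, 0.857, 0.515, 0.0]
contact_force: [0.2, -0.3, -0.3]
gripper_width: 0.5
finger_force: 0.0
time: 11.65
tool_pos: [0.5475, 0.3053, 0.0163]
orientation: [-0.0, 0.697, 0.717, -0.0]
contact_force: [-0.2, -0.2, 0.3]
gripper_width: 0.498
finger_force: 0.0
```

```bash
python3 -m inch '[[[0,-0.8,0,0,0,0,0.5],[0,-1.6,0,0,0,0,0.5],[0,-2.2,0,0,0,0,0.5],[0,-2.8,0,0,0,0,0.5],[0,-3.4,0,0,0,0,0.5],[0,-4,0,0,0,0,0.5],[0,-4.6,0,0,0,0,0.5],[0,-5.2,0,0,0,0,0.5]]]'
python3 -m inch '[[[0,-0.7,0,0,0,0,0.5],[0,-1.4,0,0,0,0,0.5],[0,-2.1,0,0,0,0,0.5],[0,-2.8,0,0,0,0,0.5],[0.1,-3.5,0,0,0,0,0.5],[0.1,-4.2,0,0,0,0,0.5],[0.1,-4.9,0,0,0,0,0.5],[0.1,-5.6,0,0,0,0,0.5]]]'
python3 -m inch '[[[0,-0.6,0,0,0,0,0.5],[0,-1.2,0,0,0,0,0.5],[0,-1.8,0,0,0,0,0.5],[0,-2.4,0,0,0,0,0.5],[0,-3,0,0,0,0,0.5],[0,-3.6,0,0,0,0,0.5],[0,-4.2,0,0,0,0,0.5],[0,-4.2,0,0,0,0,0.5]]]'
python3 - <<'E'
from workcell import *
import cv2,numpy as np
c=get_image("scene")["color"];s=get_image("side")["color"]
r=lambda a,W,H:cv2.resize(np.ascontiguousarray(a[:,:,::-1]),(W,H),interpolation=cv2.INTER_CUBIC)
cv2.imwrite("pics/k.png",np.hstack([r(c[150:260,200:330],400,338),r(s[140:250,170:300],400,338)]))
E
```

```text
time: 12.65
tool_pos: [0.548, 0.2529, 0.0162]
orientation: [-0.0, 0.697, 0.717, 0.0]
contact_force: [-0.1, 3.3, 2.4]
gripper_width: 0.5
finger_force: 1.8
time: 13.65
tool_pos: [0.5489, 0.1966, 0.016]
orientation: [-0.0, 0.697, 0.717, -0.0]
contact_force: [0.6, 4.3, 0.7]
gripper_width: 0.501
finger_force: 1.8
time: 14.65
tool_pos: [0.549, 0.1539, 0.016]
orientation: [0.0, 0.698, 0.717, -0.0]
contact_force: [-0.1, -0.7, 0.2]
gripper_width: 0.496
finger_force: 0.0
```

View pics/k.png

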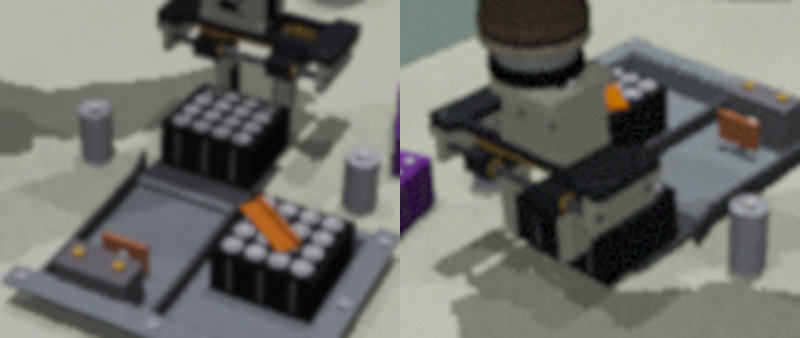

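On the ramp and roughly centred: scene crop front cells at A (183,126) and D (247,143). I'll check the lateral offset.

Run:
```python
from h import *
np.set_printoptions(precision=1,suppress=True)
f=lambda p,z:onz(D["scene"],(p[0]/3.075+200-.4,p[1]/3.075+150-.4),z)[:2]*1e3
X=np.array([.028,-.9996]);L=np.array([.9996,.028]);O=np.array([550.,8.])
for k,p,z in [("cA",(183,126),.058),("cD",(246,144),.058),("tA",(166,122),.059),("tD",(250,152),.059),("tC",(288,106),.051),("lipR",(140,180),.01),("lipL",(226,212),.01)]:
    q=f(p,z);print(k,q,(q-O)@X,(q-O)@L)
```

```text
cA [523.2  53.3] -46.02857692252779 -25.508955051379978
cD [589.9  57.1] -47.989197192649826 41.29202229903874
tA [506.2  49.8] -43.02608161877559 -42.59823383622024
tD [599.8  46.6] -37.236719422623395 50.820104736154846
tC [592.  141.7] -132.51493853440158 45.697038633943755
lipR [497.8  12.6] -6.025901871182632 -52.09357657326963
lipL [594.2  10.7] -1.4255650198098175 44.275714744642215
```

Run:
```python
from h import *
from workcell import get_image
import cv2
np.set_printoptions(precision=1,suppress=True)
d=get_image("scene");c=d["color"];x0,y0,k=245,172,8
a=cv2.resize(c[y0:y0+40,x0:x0+55],None,fx=k,fy=k,interpolation=cv2.INTER_CUBIC);g=a.max(2)
m=((g>110)&(a.max(2).astype(int)-a.min(2)<40)).astype(np.uint8)
n,_,st,ce=cv2.connectedComponentsWithStats(m)
X=np.array([.028,-.9996]);L=np.array([.9996,.028]);O=np.array([550.,8.])
for i in range(1,n):
    if 120<st[i,4]<3000:
        p=(ce[i]+.5)/k-.5+[x0,y0];q=onz(d,p,.055)[:2]*1e3;print(st[i,4],p,(q-O)@X,(q-O)@L)
# dark front-face extent: black pixels rows
b=(c.max(2)<45)[165:220,240:305]
for r in range(0,55,3):
    w=np.flatnonzero(b[r]); print(r+165,(w.min()+240,w.max()+240) if len(w) else None)
```

```text
1979 [298.2 179.6] -155.9342270586929 51.17862605098315
1872 [262.5 184.8] -80.52647714445128 -32.8752253464608
1543 [271.  184.6] -93.6887013557632 -10.53667887184226
833 [279.1 184.9] -103.64741814489548 11.737058539071036
563 [284.4 187.7] -97.61935427899549 32.793059220279005
427 [275.  188.9] -79.20213873578956 10.3024200035583
375 [265.1 190.3] -59.25911493642014 -12.317134617290922
527 [281.3 190.7] -79.65263852093781 31.17456634215503
851 [298.1 192.9] -92.59206413727682 79.92768538461128
462 [271.6 192.2] -59.75682404713813 9.175208225622427
599 [278.5 194.3] -59.4636857865484 31.853247303283815
165 (np.int64(264), np.int64(304))
168 (np.int64(269), np.int64(304))
171 (np.int64(276), np.int64(293))
174 (np.int64(275), np.int64(294))
177 (np.int64(275), np.int64(276))
180 None
183 None
186 (np.int64(290), np.int64(293))
189 (np.int64(253), np.int64(293))
192 (np.int64(253), np.int64(293))
195 (np.int64(253), np.int64(293))
198 (np.int64(253), np.int64(291))
201 (np.int64(253), np.int64(289))
204 (np.int64(246), np.int64(288))
207 (np.int64(244), np.int64(285))
210 (np.int64(241), np.int64(282))
213 (np.int64(240), np.int64(282))
216 None
219 (np.int64(276), np.int64(277))
```

Blob centroids put the cell columns at lateral -32.9, -11.5, +10.3 and +31.9 mm, so the module is centred within 0.5 mm and square (the hand-read points were poor). I push on up the ramp.

```bash
python3 -m inch '[[[0,-0.6,0,0,0,0,0.5],[0,-1.2,0,0,0,0,0.5],[0.1,-1.8,0,0,0,0,0.5],[0.1,-2.4,0,0,0,0,0.5],[0.1,-3,0,0,0,0,0.5],[0.1,-3.6,0,0,0,0,0.5],[0.1,-4.2,0,0,0,0,0.5],[0.1,-4.8,0,0,0,0,0.5]]]'
python3 -m inch '[[[0,-0.6,0,0,0,0,0.5],[0,-1.2,0,0,0,0,0.5],[0.1,-1.8,0,0,0,0,0.5],[0.1,-2.4,0,0,0,0,0.5],[0.1,-3,0,0,0,0,0.5],[0.1,-3.6,0,0,0,0,0.5],[0.1,-4.2,0,0,0,0,0.5],[0.1,-4.8,0,0,0,0,0.5]]]'
python3 -m inch '[[[0,-0.4,0,0,0,0,0.5],[0,-0.8,0,0,0,0,0.5],[0,-1.2,0,0,0,0,0.5],[0.1,-1.6,0,0,0,0,0.5],[0.1,-2,0,0,0,0,0.5],[0.1,-2.4,0,0,0,0,0.5],[0.1,-2.7,0,0,0,0,0.5],[0.1,-3,0,0,0,0,0.5]]]'
```

```text
time: 15.8
tool_pos: [0.5505, 0.108, 0.0168]
orientation: [-0.0, 0.697, 0.717, 0.001]
contact_force: [-0.3, 5.5, 4.2]
gripper_width: 0.502
finger_force: 2.8
time: 16.8
tool_pos: [0.5509, 0.0586, 0.0161]
orientation: [0.0, 0.697, 0.717, -0.0]
contact_force: [-0.9, 2.3, 0.3]
gripper_width: 0.5
finger_force: 1.1
time: 17.8
tool_pos: [0.5519, 0.029, 0.0162]
orientation: [0.0, 0.697, 0.717, 0.0]
contact_force: [-0.6, 1.5, -1.0]
gripper_width: 0.497
finger_force: 0.9
```

```bash
python3 -m inch '[[[0,-0.2,0,0,0,0,0.5],[0,-0.4,0,0,0,0,0.5],[0,-0.6,0,0,0,0,0.5],[0,-0.8,0,0,0,0,0.5],[0,-1,0,0,0,0,0.5],[0,-1.2,0,0,0,0,0.5],[0,-1.4,0,0,0,0,0.5],[0,-1.5,0,0,0,0,0.5]]]'
python3 - <<'E'
from h import *
from workcell import get_image
import cv2
np.set_printoptions(precision=1,suppress=True)
d=get_image("scene");c=d["color"];x0,y0,k=225,190,8
a=cv2.resize(c[y0:y0+45,x0:x0+60],None,fx=k,fy=k,interpolation=cv2.INTER_CUBIC);g=a.max(2)
m=((g>110)&(a.max(2).astype(int)-a.min(2)<40)).astype(np.uint8)
n,_,st,ce=cv2.connectedComponentsWithStats(m)
X=np.array([.028,-.9996]);L=np.array([.9996,.028]);O=np.array([550.,8.])
for i in range(1,n):
    if 120<st[i,4]<3000:
        p=(ce[i]+.5)/k-.5+[x0,y0];q=onz(d,p,.054)[:2]*1e3;print(st[i,4],p,(q-O)@X,(q-O)@L)
E
```

```text
time: 18.8
tool_pos: [0.552, 0.014, 0.0162]
orientation: [0.0, 0.697, 0.717, 0.0]
contact_force: [-0.2, 2.1, -0.9]
gripper_width: 0.501
finger_force: 1.1
298 [225.1 191.2] -1.1180646000870909 -116.48426031538828
2865 [240.1 194.7] -6.718577970002596 -67.77452265216506
859 [259.3 190.3] -52.29118545823576 -28.41025300474661
261 [279.5 197. ] -50.26233240559727 39.965623985337245
369 [251.9 205. ] 20.226890145086085 -12.6288388729853
832 [242.2 206.3] 38.59193463758153 -33.94651458496877
349 [258.6 207.1] 20.121055019691696 9.104112659799528
703 [248.5 208.7] 39.496311381068566 -12.696033201618215
867 [238.3 210.5] 60.16577051689569 -33.938987898347406
787 [255.3 210.6] 38.526751132110924 8.527408009343402
801 [244.9 212.8] 60.29313219887861 -12.337988406871395
2013 [260.2 215.3] 50.35891040465903 30.60339790516778
858 [234.2 214.8] 81.59826436026495 -34.19760020385025
879 [251.3 215. ] 60.542206214782524 8.228865911777802
905 [241.2 217.1] 81.31512451067356 -11.905189457461955
956 [247.7 219.3] 81.36676502536852 8.771465541255253
1030 [254.7 222. ] 82.36963054083486 31.2140892824585
376 [238.7 233.7] 143.29889906448486 17.37953460096344
```

Flat in the bay: rear about 4 mm past the lip, cell rows evenly spaced. Next I creep to the pad in small steps.

```bash
for i in 1; do python3 -m inch '[[[0,-0.1,0,0,0,0,0.5],[0,-0.2,0,0,0,0,0.5],[0,-0.3,0,0,0,0,0.5],[0,-0.4,0,0,0,0,0.5],[0,-0.5,0,0,0,0,0.5],[0,-0.6,0,0,0,0,0.5],[0,-0.65,0,0,0,0,0.5],[0,-0.7,0,0,0,0,0.5]]]'; done
python3 -m inch '[[[0,-0.05,0,0,0,0,0.5],[0,-0.1,0,0,0,0,0.5],[0,-0.15,0,0,0,0,0.5],[0,-0.2,0,0,0,0,0.5],[0,-0.25,0,0,0,0,0.5],[0,-0.3,0,0,0,0,0.5],[0,-0.35,0,0,0,0,0.5],[0,-0.4,0,0,0,0,0.5]]]'
```

```text
time: 19.85
tool_pos: [0.552, 0.0071, 0.0162]
orientation: [0.0, 0.697, 0.717, 0.0]
contact_force: [0.9, 1.5, -0.0]
gripper_width: 0.503
finger_force: 1.2
time: 20.85
tool_pos: [0.552, 0.0033, 0.0162]
orientation: [-0.0, 0.697, 0.717, 0.0]
contact_force: [-0.6, 3.6, -0.3]
gripper_width: 0.499
finger_force: 2.0
```

Run:
```python
# pad front position from the first pictures: copper mask corners, both views
from h import *
import cv2
np.set_printoptions(precision=1,suppress=True)
X=np.array([.028,-.9996]);L=np.array([.9996,.028]);O=np.array([550.,8.])
P={}
for n,(x0,y0,x1,y1) in dict(scene=(228,215,255,245),side=(268,170,292,195)).items():
    c=D[n]["color"][y0:y1,x0:x1].astype(int);m=(c[...,0]-c[...,2]>45)
    ys,xs=np.nonzero(m);P[n]=np.array([xs.mean()+x0,ys.mean()+y0]);print(n,m.sum(),P[n])
x,e=tri((D["scene"],P["scene"]),(D["side"],P["side"]));q=x[:2]*1e3-O;print(x*1e3,e*1e3,q@X,q@L)
```

```text
scene 54 [240.  230.3]
side 101 [279.6 181.3]
[ 551.9 -100.2   31.1] 0.2890507186485354 108.18914825460057 -1.106189916976072
```

```bash
for i in 1; do python3 -m inch '[[[0,-0.03,0,0,0,0,0.5],[0,-0.06,0,0,0,0,0.5],[0,-0.09,0,0,0,0,0.5],[0,-0.12,0,0,0,0,0.5],[0,-0.14,0,0,0,0,0.5],[0,-0.16,0,0,0,0,0.5],[0,-0.18,0,0,0,0,0.5],[0,-0.2,0,0,0,0,0.5]]]'; done
```

```text
time: 21.85
tool_pos: [0.5519, 0.002, 0.0162]
orientation: [-0.0, 0.697, 0.717, 0.0]
contact_force: [0.2, 5.9, -0.1]
gripper_width: 0.499
finger_force: 3.3
```

```bash
python3 -m inch '[[[0,-0.02,0,0,0,0,0.5],[0,-0.04,0,0,0,0,0.5],[0,-0.06,0,0,0,0,0.5],[0,-0.08,0,0,0,0,0.5],[0,-0.1,0,0,0,0,0.5],[0,-0.12,0,0,0,0,0.5],[0,-0.14,0,0,0,0,0.5],[0,-0.15,0,0,0,0,0.5]]]'
```

```text
time: 22.85
tool_pos: [0.5519, 0.0012, 0.0163]
orientation: [-0.001, 0.697, 0.717, 0.001]
contact_force: [-0.6, 8.6, 1.2]
gripper_width: 0.502
finger_force: 4.1
```

Contact began at y ≈ 3.3 mm, and the slope of about 2.3 N/mm fits the spring. With about 2 N sliding friction the pad is now near 6.3 N, so I go about 0.8 mm further and hold.

```bash
python3 -m inch '[[[0,-0.03,0,0,0,0,0.5],[0,-0.06,0,0,0,0,0.5],[0,-0.09,0,0,0,0,0.5],[0,-0.12,0,0,0,0,0.5],[0,-0.12,0,0,0,0,0.5],[0,-0.12,0,0,0,0,0.5],[0,-0.12,0,0,0,0,0.5],[0,-0.12,0,0,0,0,0.5]]]'; python3 -c "
from workcell import *
s=state();print(s['contact_force'],s['tool_pos'])"
```

```text
time: 23.85
tool_pos: [0.5519, 0.0005, 0.0164]
orientation: [-0.001, 0.697, 0.717, 0.001]
contact_force: [-0.4, 9.5, 0.6]
gripper_width: 0.498
finger_force: 4.7
[-0.37818968  9.48000651  0.57094709] [5.51932187e-01 5.19459959e-04 1.63917314e-02]
```

```bash
python3 -m inch '[[[0,-0.03,0,0,0,0,0.5],[0,-0.03,0,0,0,0,0.5],[0,-0.03,0,0,0,0,0.5],[0,-0.03,0,0,0,0,0.5],[0,-0.03,0,0,0,0,0.5],[0,-0.03,0,0,0,0,0.5],[0,-0.03,0,0,0,0,0.5],[0,-0.03,0,0,0,0,0.5]]]'; python3 -m inch '[[[0,0,0,0,0,0,0.5],[0,0,0,0,0,0,0.5],[0,0,0,0,0,0,0.5],[0,0,0,0,0,0,0.5],[0,0.05,0,0,0,0,0.5],[0,0.1,0,0,0,0,0.5],[0,0.15,0,0,0,0,0.5],[0,0.2,0,0,0,0,0.5]]]'; python3 -m inch '[[[0,0.1,0,0,0,0,0.5],[0,0.2,0,0,0,0,0.5],[0,0.3,0,0,0,0,0.5],[0,0.5,0,0,0,0,0.5],[0,1,0,0,0,0,0.5],[0,2,0,0,0,0,0.5],[0,3.5,0,0,0,0,0.5],[0,5,0,0,0,0,0.5]]]'; python3 -m inch '[[[0,0.5,1.5,0,0,0,0.5],[0,1,4,0,0,0,0.5],[0,1,8,0,0,0,0.5],[0,1,12,0,0,0,0.5],[0,1,16,0,0,0,0.5],[0,1,16,0,0,0,0.5],[0,1,16,0,0,0,0.5],[0,1,16,0,0,0,0.5]]]'
python3 - <<'E'
from workcell import *
import cv2,numpy as np
c=get_image("scene")["color"];s=get_image("side")["color"]
r=lambda a,W,H:cv2.resize(np.ascontiguousarray(a[:,:,::-1]),(W,H),interpolation=cv2.INTER_CUBIC)
cv2.imwrite("pics/z.png",np.hstack([r(c[165:285,195:345],400,320),r(s[135:255,170:320],400,320)]))
E
```

```text
time: 24.85
tool_pos: [0.5519, 0.0004, 0.0164]
orientation: [-0.001, 0.697, 0.717, 0.001]
contact_force: [-0.1, 9.7, 0.9]
gripper_width: 0.5
finger_force: 4.9
time: 25.85
tool_pos: [0.552, 0.0006, 0.0162]
orientation: [-0.0, 0.697, 0.717, 0.0]
contact_force: [0.7, 5.0, -0.1]
gripper_width: 0.501
finger_force: 2.3
time: 26.85
tool_pos: [0.5519, 0.0517, 0.0162]
orientation: [-0.0, 0.697, 0.717, 0.0]
contact_force: [-0.4, -0.1, 0.5]
gripper_width: 0.505
finger_force: 0.0
time: 27.85
tool_pos: [0.5513, 0.0598, 0.1752]
orientation: [-0.0, 0.697, 0.717, -0.001]
contact_force: [-0.5, 0.1, 0.4]
gripper_width: 0.501
finger_force: 0.0
```

View pics/z.png

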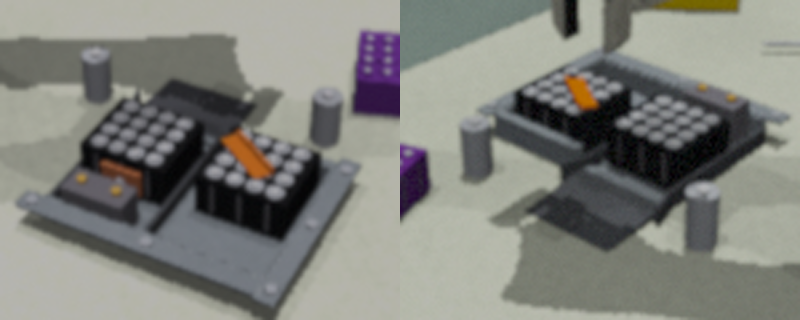

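The module lies flat in the bay against the copper pad (scene crop about (122,178)). The cells and busbar are undisturbed, and the gripper is clear.

```bash
python3 -c "
from workcell import *
print(hand_in())"
```

```text
the job is handed in; nothing more can be done
None
```

The module is in the bay, pressed at an estimated 7.5–8 N (tool force minus about 2 N friction) for over a second and left against the pad with the gripper clear; the job is handed in, and no verdict came back.

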